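Load the firing board with test tiles and napkin rings

ROBOT

A 6-joint arm with a two-finger parallel gripper is mounted at the origin on the work surface. World frame = base frame: x ahead of the robot, y to its left, z up, the work surface at z = 0. Lengths are in mm, angles in rad, forces in N, time in s.
With the tool pointing down it reaches from about 275 to 750 mm from the base axis. Payload 10.2 kg.
Tool frame: the origin (TCP) lies where the fingers leave the gripper's body, on its centre line; the fingertips stand 73 mm ahead of it and the grasp point (between the pads) lies 54 mm ahead of it; z points along the fingers, y is the line along which they close (so a half turn about z gives the same grasp; the last joint's range is limited). The gripper opens to 85 mm and grips with 20 to 120 N. Pads are 22 mm wide; open, the fingers measure 114 mm over their backs; the gripper's body (76 mm by 85 mm) begins 54 mm behind the grasp point. The pads swing forward as they close: fully open they stand 13 mm farther back than shut.
Start: joints at [-1.531, 0.313, 1.498, -0, 1.331, -0.223], TCP at [136.374, -506.985, 303.894] pointing down, gripper open.
Joint ranges: [-2.94, 2.94], [-0.97, 2.17], [0.19, 2.56], [-1.23, 4.37], [0.02, 3.11], [-2.88, 2.88]. Speed limits (rad/s): [2.39, 2.39, 3.01, 3.14, 3.14, 3.14].

INTERFACE

Orientations are given as a unit quaternion [w, x, y, z].
In Python, from rig import ctrl gives the robot as it stands.
- The arm moves only by the shell command python3 -m creep 'ROWS' [OPENING] [FORCE]. ROWS is JSON, a list that holds one entry, the list of rows, each a list of 6 numbers: the shift along the world's x, y, z in units of 25 mm (1.0 is 25 mm), then the turn, a rotation vector about the world's x, y, z in units of 5 degrees (1.0 is 5 degrees). In form: [[[x, y, z, ax, ay, az], ...]]. A call has 1 to 20 rows; each row is the pose to reach, as a shift and turn from the pose commanded when the call began; what a row does not reach only later rows make up. A row lasts 1/12 s, in which the tool goes at most 41.7 mm and 7.16 degrees, less where a joint would pass 70% of its speed; a pose out of reach is approached as far as the arm can. A call with a gripper value outside its range is refused whole. OPENING is the finger opening in mm, from 0 to 85.4, set as the call begins (- or left out, the last holds). The fingers move at their own pace and stop on an object; FORCE is the grip in N (left out, the last holds). Time passes only in rows, so rows that repeat a pose let the fingers close. It gives the time, the measured TCP pose, the force, the opening and the grip force at its end, in the units of the state.
- ctrl.sense(): the state, without advancing time (a new reading comes with each control period).
- ctrl.capture(name): name is "side" or "top"; returns a dict with "image" (384x512x3 uint8, red, green, blue), "fx", "fy", "cx", "cy" (pixels), "k1" (the pictures are not rectified: a ray, as slopes to the right and down, at radius r is drawn at 1 + k1 r^2 times it, then the intrinsics apply), "R" (3x3) and "t" (3): a world point X has camera coordinates R X + t. Camera axes: x right, y down, z forward; pixel columns grow to the right and rows downward; lengths in mm; the calibration is good to about 2 mm. A picture is of the moment at which its call begins. There is no depth.
- ctrl.finish_job(): hands the job in; it is judged then, once.
The state is a dict: "time_s": time; "joints": joint angles; "dq": joint speeds; "tau": joint torques, N m; "eef_pos": TCP position; "ee_rot": TCP orientation; "force": force on the tool from outside, world axes, zero at the start; "wrist_torque": the same for the moment, N m; "grip_width": opening from 0.0 (shut) to 1.0 (fully open); "grip_force": force on a finger pad.
Only numpy, scipy, OpenCV 4.12 (cv2) and the standard library are available. Lean on these libraries where they do the work, as an engineer would, in place of code of your own. Each camera call takes 0.05 s, during which the arm holds its last target. There are 200 camera calls.

TASK

Load the kiln's firing board: push the leaning row of porcelain test tiles upright and tight together against the backstop, keeping their order, and square them so that every tile's end touches the low side fence. Thread every napkin ring from the cork mat fully down onto the board's posts, at most two rings on a post. Leave the jar, bowl and cup where they are.

Things in the scene. Friction and masses are not known exactly. Their poses are not given: they have to be found in the camera images.
- board: Fixed pale kiln board, 190 (its x) x 330 (its y) mm, 12 mm thick, lying on the bench; origin under its middle, z up. On it, in its own frame: three upright posts at (x, y) = (-55, -50), (+55, -50) and (0, -125) mm; a red-brown backstop and side fence that meet in a corner (see corner), where the tiles belong.
- corner (a point): Foot of the corner of backstop and fence, (48, 140, 12) mm in the board's frame; board's axes. Backstop: upright, 56 mm tall above the board, face at board y = +140 mm looking to -y, from x = -45 to +60. Side fence: 25 mm tall above the board, face at board x = +48 mm looking to -x, from y = +40 to +152. Tiles stand parallel to the backstop, +x ends at the fence.
- post1 (a point): Foot of post 1 on its axis, level with the board's top face. The fixed pale post is 16 mm in diameter and 48 mm tall with a tapered tip; two rings stacked on it fill 40 mm.
- post2 (a point): Foot of post 2 on its axis, level with the board's top face. The fixed pale post is 16 mm in diameter and 48 mm tall with a tapered tip; two rings stacked on it fill 40 mm.
- post3 (a point): Foot of post 3 on its axis, level with the board's top face. The fixed pale post is 16 mm in diameter and 48 mm tall with a tapered tip; two rings stacked on it fill 40 mm.
- tile1_c (a point): Centre of tile 1 counted from the backstop: loose white porcelain tile with colour swatches, 60 (its x) x 10 (its y, thickness) x 56 (its z, height) mm, about 80 g. Stands on the board leaning 15 to 40 degrees, top towards the backstop, against the one before it, 10 to 35 mm short of the fence. Standing true, its axes match the board's.
- tile2_c (a point): Centre of tile 2 counted from the backstop: loose white porcelain tile with colour swatches, 60 (its x) x 10 (its y, thickness) x 56 (its z, height) mm, about 80 g. Stands on the board leaning 15 to 40 degrees, top towards the backstop, against the one before it, 10 to 35 mm short of the fence. Standing true, its axes match the board's.
- tile3_c (a point): Centre of tile 3 counted from the backstop: loose white porcelain tile with colour swatches, 60 (its x) x 10 (its y, thickness) x 56 (its z, height) mm, about 80 g. Stands on the board leaning 15 to 40 degrees, top towards the backstop, against the one before it, 10 to 35 mm short of the fence. Standing true, its axes match the board's.
- tile4_c (a point): Centre of tile 4 counted from the backstop: loose white porcelain tile with colour swatches, 60 (its x) x 10 (its y, thickness) x 56 (its z, height) mm, about 80 g. Stands on the board leaning 15 to 40 degrees, top towards the backstop, against the one before it, 10 to 35 mm short of the fence. Standing true, its axes match the board's.
- tile5_c (a point): Centre of tile 5 counted from the backstop: loose white porcelain tile with colour swatches, 60 (its x) x 10 (its y, thickness) x 56 (its z, height) mm, about 80 g. Stands on the board leaning 15 to 40 degrees, top towards the backstop, against the one before it, 10 to 35 mm short of the fence. Standing true, its axes match the board's.
- ring1_c (a point): Centre (half-way up, on the axis) of ring 1, possibly absent: loose white porcelain napkin ring, 46 mm outside and 31 mm inside diameter, 20 mm tall (its z, the axis), about 45 g; starts flat on the cork mat, hole upright. Either end may be up.
- ring2_c (a point): Centre (half-way up, on the axis) of ring 2, possibly absent: loose white porcelain napkin ring, 46 mm outside and 31 mm inside diameter, 20 mm tall (its z, the axis), about 45 g; starts flat on the cork mat, hole upright. Either end may be up.
- ring3_c (a point): Centre (half-way up, on the axis) of ring 3, possibly absent: loose white porcelain napkin ring, 46 mm outside and 31 mm inside diameter, 20 mm tall (its z, the axis), about 45 g; starts flat on the cork mat, hole upright. Either end may be up.
- ring4_c (a point): Centre (half-way up, on the axis) of ring 4, possibly absent: loose white porcelain napkin ring, 46 mm outside and 31 mm inside diameter, 20 mm tall (its z, the axis), about 45 g; starts flat on the cork mat, hole upright. Either end may be up.
- mat: Fixed cork mat 260 x 210 mm, 5 mm thick; origin under its middle. The rings start on it.
- jar: Bystander: small amber jar with brass lid, 52 mm across, 60 mm tall, origin under its middle.
- bowl: Bystander: blue bowl, 100 mm across, 45 mm tall, origin under its middle.
- cup: Bystander: brass-coloured cup, 64 mm across, 60 mm tall, origin under its middle.
There are look-alikes about, which are no part of the job. Leave any red or yellow look-alike of the part that bears ring4_c alone.

How it is judged:
By the outcome, as a careful person would: the job done as asked, in the order asked, and still so for the second after the job is handed in, with the robot touching nothing.
Of ring1, ring2, ring3, ring4 only 3 to 4 are there at a start; the rules pass over those that are not, and their reading is None.
At some moment in a run one of ring1, ring2, ring3, ring4 may be knocked a few centimetres aside while the robot is not near it.
Once in a run the grip may slacken for a moment while it holds something.
It also fails if it takes over 210 s, if anything falls off the work surface, if the arm or the gripper's body presses on something with over 40 N, if the wrist force passes 120 N, or if a joint passes its speed limit or range.

## Working session

There is one attempt and no reset: what is moved stays moved. The work goes in short steps, Python scripts to look and compute and a shell command to move; the robot and the scene stay as the last step left them, time stands still between calls to the robot, and variables do not carry over. Pictures are saved under pics/ and viewed, at most 14 in all, crops included, and the job is handed in when it is done.

```bash
ls; mkdir -p pics
cat > h.py <<'E'
import numpy as np, cv2
from rig import ctrl
def cap(n,f):
    c=ctrl.capture(n); cv2.imwrite(f,c["image"][:,:,::-1]); np.savez(f[:-4]+".npz",**{k:v for k,v in c.items()}); return c
def load(f): return dict(np.load(f))
def D(c): return np.array([[c["fx"],0,c["cx"]],[0,c["fy"],c["cy"]],[0,0,1]],float),np.array([float(c["k1"]),0,0,0])
def proj(c,P):
    K,d=D(c); P=np.atleast_2d(np.array(P,float)); r,_=cv2.Rodrigues(np.array(c["R"],float))
    return cv2.projectPoints(P,r,np.array(c["t"],float),K,d)[0][:,0]
def px(c,uv,z):
    K,d=D(c); uv=np.array(uv,float).reshape(-1,1,2); n=cv2.undistortPointsIter(uv,K,d,None,None,(3,50,1e-9))[:,0]
    R=np.array(c["R"]);C=-R.T@np.array(c["t"]); r=np.c_[n,np.ones(len(n))]@R
    return C+r*((z-C[2])/r[:,2])[:,None]
E
python3 - <<'E'
from h import *
a=cap("top","pics/t0.png");b=cap("side","pics/s0.png")
print(ctrl.sense())
for c in(a,b):
    R=np.array(c["R"]);print(-R.T@np.array(c["t"]),c["fx"],c["k1"],R[2])
E
```

```text
pics
{'time_s': 0.1, 'joints': array([-1.53138755e+00,  3.13408624e-01,  1.49836889e+00, -1.14745805e-05,
        1.33096747e+00, -2.23406478e-01]), 'dq': array([ 0.00040766, -0.00059397, -0.00193452, -0.00119005, -0.00098797,
       -0.00174101]), 'tau': array([ 3.72874812e-03, -4.12895072e+01, -2.60142320e+01, -2.21240443e-04,
        3.02762986e-03, -1.39834862e-05]), 'eef_pos': array([ 136.37225572, -506.83068439,  303.381859  ]), 'ee_rot': array([-5.74240049e-04,  9.91378091e-01,  1.31031098e-01,  4.73830159e-05]), 'force': array([ 0.6967346 ,  0.14011827, -1.14691058]), 'wrist_torque': array([ 0.03119719, -0.01224537,  0.02047086]), 'grip_force': 0.0, 'grip_width': 1.002595293895399}
[ 357.546789     23.82437667 1124.19964688] 380.4423527421846 -0.11619916553621726 [ 0.1677081  -0.03414342 -0.98524526]
[ 351.68707187 -860.31205064  652.46084572] 354.0654099664335 0.019819004957012335 [ 0.18699424  0.81488599 -0.54862918]
```

View pics/t0.png

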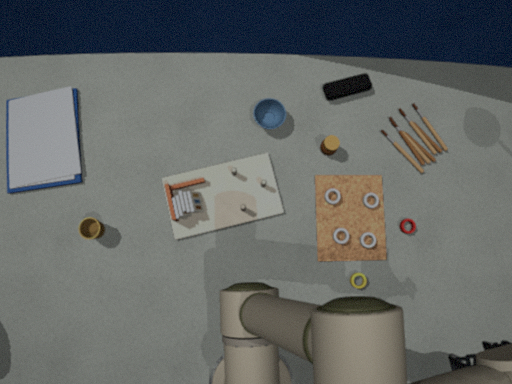

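View pics/s0.png

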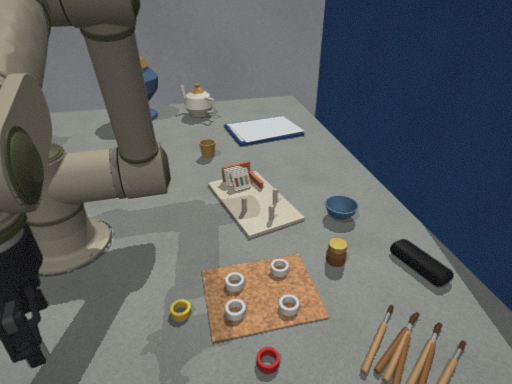

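The top view shows four white rings at (333,197), (372,200), (341,236) and (368,240), all on the mat. The look-alikes are the red ring (408,227) and the yellow ring (359,281), both off it. The board spans (163–284, 154–238), with the tiles at about (185,205). Next, one close crop to check this.

Run:
```python
from h import *
a=cv2.imread("pics/t0.png");b=cv2.imread("pics/s0.png")
A=cv2.resize(a[145:245,155:290],None,fx=5.9,fy=5.9,interpolation=cv2.INTER_CUBIC)
cv2.imwrite("pics/c1.png",A)
B=np.hstack([cv2.resize(b[155:240,200:310],(440,340),interpolation=cv2.INTER_CUBIC),cv2.resize(a[170:265,310:385],(300,380),interpolation=cv2.INTER_CUBIC)[:340]])
cv2.imwrite("pics/c2.png",B)
g=a.min(2).astype(int); 
# rings by whiteness on mat
hsv=cv2.cvtColor(a,cv2.COLOR_BGR2HSV)
m=((hsv[...,1]<60)&(hsv[...,2]>110)).astype(np.uint8);m[:170]=0;m[265:]=0;m[:,:317]=0;m[:,386:]=0
c=load("pics/t0.npz")
n,l,s,ce=cv2.connectedComponentsWithStats(m)
for i in range(1,n):
  if s[i,4]>20: print(s[i],ce[i],px(c,ce[i],15)[0].round(1))
```

```text
[317 170  69  54 469] [359.74626866 177.98081023] [ 601.8 -327.1   15. ]
[324 188  17  16 143] [332.13986014 195.73426573] [ 546.4 -239.8   15. ]
[363 192  16  16 136] [370.71323529 199.79411765] [ 534.9 -358.1   15. ]
[333 228  17  16 148] [340.83783784 235.53378378] [ 427.5 -262.6   15. ]
[360 232  17  16 140] [367.72857143 239.38571429] [ 415.9 -343.7   15. ]
[319 261  67   4 190] [354.01578947 262.69473684] [ 347.8 -299.8   15. ]
```

View pics/c1.png

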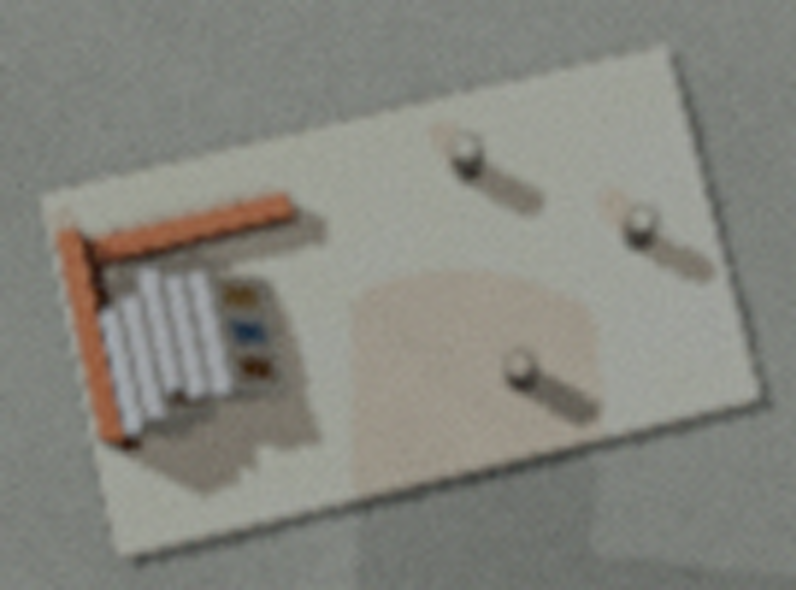

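View pics/c2.png

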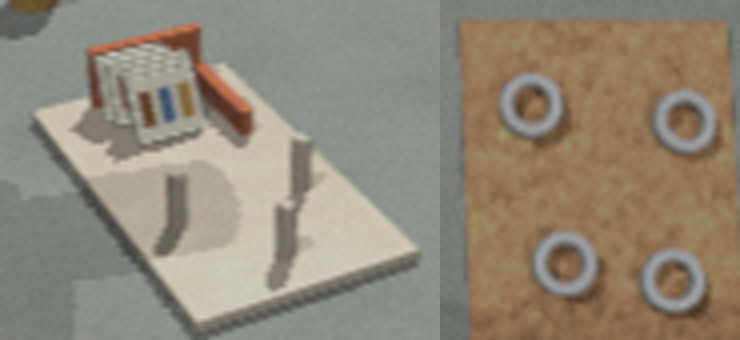

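Run:
```python
from h import *
from scipy.optimize import least_squares as LS
T=load("pics/t0.npz");S=load("pics/s0.npz")
B=np.array([[95,165,12],[95,-165,12],[-95,-165,12],[-95,165,12],[55,-50,60],[0,-125,60],[-55,-50,60]],float)
ut=np.array([(45,200),(668,48),(762,400),(125,555),(467,148),(640,220),(520,366)])/5.9+[155,145]
us=np.array([(222,62),(420,252),(195,322),(35,110),(301,138),(285,205),(176,176)])/4+[200,155]
def W(p,X):
    c,s=np.cos(p[2]),np.sin(p[2]);X=np.atleast_2d(X);return np.c_[c*X[:,0]-s*X[:,1]+p[0],s*X[:,0]+c*X[:,1]+p[1],X[:,2]]
for n,f in (("top",lambda p:(proj(T,W(p,B))-ut)),("side",lambda p:(proj(S,W(p,B))-us)),("both",lambda p:np.r_[proj(T,W(p,B))-ut,proj(S,W(p,B))-us])):
    r=LS(lambda p:f(p).ravel(),[500,150,0.2],loss="soft_l1");print(n,r.x.round(3),np.degrees(r.x[2]));print(f(r.x).round(1).tolist())
p=r.x;np.save("board.npy",p)
print(W(p,[[48,140,12],[-55,-50,12],[55,-50,12],[0,-125,12]]).round(1))
# tile tops in board frame (top edges at approx z=12+53)
c,s=np.cos(p[2]),np.sin(p[2])
def inv(X): d=X[:,:2]-p[:2]; return np.c_[c*d[:,0]+s*d[:,1],-s*d[:,0]+c*d[:,1]]
q=np.array([(108,315),(130,432),(123,300),(158,415),(150,268),(180,400),(178,275),(203,393),(200,272),(225,390),(265,285),(280,378)])/5.9+[155,145]
print(inv(px(T,q,64)).round(0).tolist());print(inv(px(T,q[-2:],12)).round(0))
# ring via side too
for i,u in enumerate([(279.5,268),(234,282),(235,310),(288.5,306)]): print(px(S,u,15).round(0))
```

```text
top [5.44955e+02 8.70470e+01 2.53000e-01] 14.484735324960997
[[-1.1, -0.7], [0.1, -0.6], [0.4, 0.1], [-1.1, 1.2], [0.0, 0.1], [0.8, -0.0], [0.3, 0.0]]
side [5.48842e+02 8.78220e+01 2.45000e-01] 14.045763826108445
[[0.7, 0.2], [0.1, -0.3], [-0.2, 0.5], [-0.7, 0.2], [0.1, 0.1], [0.3, -0.1], [-0.2, -0.7]]
both [5.46795e+02 8.70830e+01 2.49000e-01] 14.288238640365964
[[-1.0, -1.5], [0.2, -1.0], [0.3, -0.3], [-1.2, 0.4], [0.1, -0.5], [0.8, -0.5], [0.3, -0.5], [0.0, 0.4], [-0.4, -0.2], [-0.6, 0.7], [-1.4, 0.5], [-0.4, 0.2], [-0.2, 0.0], [-0.7, -0.4]]
[[558.8 234.6  12. ]
 [505.8  25.1  12. ]
 [612.4  52.2  12. ]
 [577.6 -34.   12. ]]
[[14.0, 137.0], [-43.0, 138.0], [19.0, 128.0], [-39.0, 124.0], [32.0, 112.0], [-34.0, 112.0], [25.0, 100.0], [-33.0, 101.0], [24.0, 89.0], [-35.0, 90.0], [10.0, 60.0], [-35.0, 63.0]]
[[ 21.  64.]
 [-27.  67.]]
[[ 547. -240.   15.]]
[[ 427. -261.   15.]]
[[ 416. -342.   15.]]
[[ 534. -359.   15.]]
```

```bash
r='[15.97,24.68,-4.8,0,0,17.84]'; python3 -m creep '[[[15.97,24.68,-4.8,0,0,17.84],[15.97,24.68,-4.8,0,0,17.84],[15.97,24.68,-4.8,0,0,17.84],[15.97,24.68,-4.8,0,0,17.84],[15.97,24.68,-4.8,0,0,17.84],[15.97,24.68,-4.8,0,0,17.84],[15.97,24.68,-4.8,0,0,17.84],[15.97,24.68,-4.8,0,0,17.84],[15.97,24.68,-4.8,0,0,17.84],[15.97,24.68,-4.8,0,0,17.84],[15.97,24.68,-4.8,0,0,17.84],[15.97,24.68,-4.8,0,0,17.84],[15.97,24.68,-4.8,0,0,17.84],[15.97,24.68,-4.8,0,0,17.84],[15.97,24.68,-4.8,0,0,17.84],[15.97,24.68,-4.8,0,0,17.84],[15.97,24.68,-4.8,0,0,17.84],[15.97,24.68,-4.8,0,0,17.84],[15.97,24.68,-4.8,0,0,17.84],[15.97,24.68,-4.8,0,0,17.84]]]' 30
```

```text
time_s: 1.77
eef_pos: [535.6, 111.3, 182.9]
ee_rot: [-0.001, 0.613, 0.79, -0.001]
force: [0.2, 0.0, 0.1]
grip_width: 0.35
grip_force: 0.0
```

```bash
python3 -m creep '[[[0,0,-1.2,0,0,0],[0,0,-2.4,0,0,0],[0,0,-3.4,0,0,0],[0,0,-3.6,0,0,0],[0,0,-3.6,0,0,0],[0,0,-3.6,0,0,0]]]'
python3 - <<'E'
from h import *
a=cap("top","pics/t1.png");b=cap("side","pics/s1.png")
A=cv2.imread("pics/t1.png")[140:250,150:300];B=cv2.imread("pics/s1.png")[150:240,200:310]
cv2.imwrite("pics/c3.png",np.hstack([cv2.resize(A,(450,330),interpolation=3),cv2.resize(B,(403,330),interpolation=3)])[:, :800])
print(ctrl.sense()["eef_pos"])
E
```

```text
time_s: 2.27
eef_pos: [536.1, 109.4, 95.2]
ee_rot: [0.001, 0.614, 0.789, 0.0]
force: [-0.1, -0.2, 0.3]
grip_width: 0.349
grip_force: 0.0
[536.36905895 109.71225243  95.71430793]
```

View pics/c3.png

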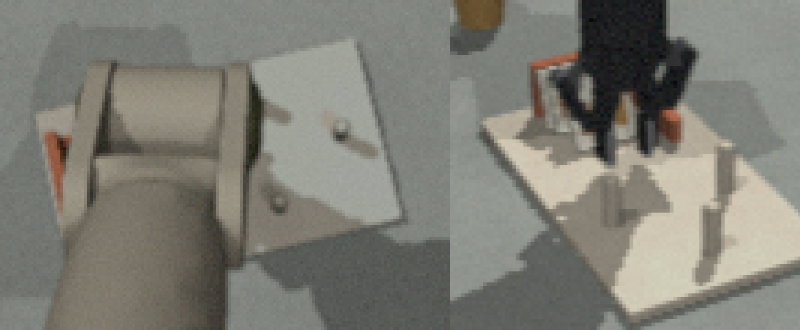

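```bash
python3 -m creep '[[[-0.05,0.19,0,0,0,0],[-0.1,0.39,0,0,0,0],[-0.14,0.57,-0.05,0,0,0],[-0.17,0.67,-0.1,0,0,0],[-0.2,0.77,-0.1,0,0,0],[-0.22,0.87,-0.1,0,0,0],[-0.25,0.97,-0.1,0,0,0],[-0.27,1.07,-0.1,0,0,0],[-0.3,1.17,-0.1,0,0,0],[-0.32,1.27,-0.1,0,0,0],[-0.35,1.37,-0.1,0,0,0],[-0.37,1.47,-0.1,0,0,0],[-0.4,1.57,-0.1,0,0,0],[-0.42,1.67,-0.1,0,0,0],[-0.44,1.74,-0.1,0,0,0],[-0.46,1.8,-0.1,0,0,0],[-0.46,1.8,-0.1,0,0,0]]]'
python3 -m creep '[[[-0.01,0.04,0,0,0,0],[-0.02,0.08,0,0,0,0],[-0.02,0.08,0,0,0,0]]]'
python3 -m creep '[[[-0.01,0.04,0,0,0,0],[-0.02,0.08,0,0,0,0],[-0.02,0.08,0,0,0,0]]]'
```

```text
time_s: 3.78
eef_pos: [524.1, 154.9, 91.2]
ee_rot: [0.0, 0.614, 0.789, -0.0]
force: [0.1, -3.4, -2.1]
grip_width: 0.353
grip_force: 1.8
time_s: 4.03
eef_pos: [523.6, 156.8, 91.2]
ee_rot: [0.0, 0.614, 0.789, -0.0]
force: [1.0, -4.1, -2.7]
grip_width: 0.349
grip_force: 2.0
time_s: 4.28
eef_pos: [523.0, 159.0, 91.2]
ee_rot: [-0.0, 0.614, 0.789, -0.0]
force: [-0.1, -4.6, -2.4]
grip_width: 0.355
grip_force: 2.0
```

```bash
python3 -m creep '[[[-0.01,0.04,0,0,0,0],[-0.02,0.08,0,0,0,0],[-0.02,0.08,0,0,0,0]]]'
python3 -m creep '[[[-0.01,0.04,0,0,0,0],[-0.02,0.08,0,0,0,0],[-0.02,0.08,0,0,0,0]]]'
python3 -m creep '[[[-0.01,0.03,0,0,0,0],[-0.01,0.05,0,0,0,0],[-0.01,0.05,0,0,0,0]]]'
```

```text
time_s: 4.53
eef_pos: [522.5, 161.1, 91.3]
ee_rot: [-0.0, 0.614, 0.789, -0.0]
force: [0.7, -3.7, -4.2]
grip_width: 0.352
grip_force: 1.9
time_s: 4.78
eef_pos: [522.4, 162.0, 91.3]
ee_rot: [0.001, 0.614, 0.79, -0.001]
force: [2.4, -13.3, -3.9]
grip_width: 0.353
grip_force: 3.1
time_s: 5.03
eef_pos: [522.4, 162.2, 91.3]
ee_rot: [0.001, 0.614, 0.79, -0.001]
force: [2.9, -21.3, -4.1]
grip_width: 0.353
grip_force: 3.9
```

```bash
python3 -m creep '[[[0.06,-0.24,0,0,0,0],[0.12,-0.48,0,0,0,0],[0.12,-0.48,1.4,0,0,0],[0.12,-0.48,2.8,0,0,0],[0.12,-0.48,3.6,0,0,0],[-1,0,3.6,0,0,-2],[-2.94,0.66,3.6,0,0,-18],[-2.94,0.66,3.6,0,0,-18],[-2.94,0.66,3.6,0,0,-18],[-2.94,0.66,3.6,0,0,-18],[-2.94,0.66,3.6,0,0,-18],[-2.94,0.66,3.6,0,0,-18],[-2.94,0.66,3.6,0,0,-18],[-2.94,0.66,3.6,0,0,-18],[-2.94,0.66,3.6,0,0,-18],[-2.94,0.66,3.6,0,0,-18],[-2.94,0.66,3.6,0,0,-18],[-2.94,0.66,3.6,0,0,-18],[-2.94,0.66,3.6,0,0,-18],[-2.94,0.66,3.6,0,0,-18]]]' 9
python3 -m creep '[[[0,0,-1.2,0,0,0],[0,0,-2.4,0,0,0],[0,0,-3.1,0,0,0],[0,0,-3.1,0,0,0],[0,0,-3.1,0,0,0]]]'
python3 - <<'E'
from h import *
a=cap("top","pics/t2.png");b=cap("side","pics/s2.png")
A=cv2.imread("pics/t2.png")[150:240,150:270];B=cv2.imread("pics/s2.png")[150:220,200:290]
cv2.imwrite("pics/c4.png",np.hstack([cv2.resize(A,(400,300),interpolation=3),cv2.resize(B,(386,300),interpolation=3)]))
E
```

```text
time_s: 6.7
eef_pos: [448.4, 181.0, 181.6]
ee_rot: [-0.0, 0.992, 0.125, 0.0]
force: [0.1, -0.5, 0.1]
grip_width: 0.105
grip_force: 0.0
time_s: 7.12
eef_pos: [448.3, 180.9, 104.0]
ee_rot: [-0.0, 0.992, 0.125, -0.0]
force: [0.0, 0.5, -0.5]
grip_width: 0.104
grip_force: 0.0
```

View pics/c4.png

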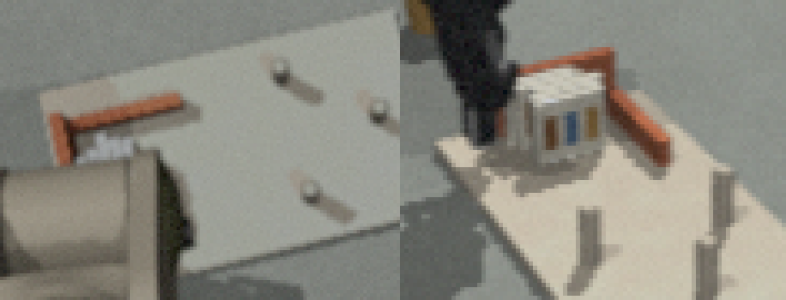

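```bash
python3 -m creep '[[[0.2,0.05,0,0,0,0],[0.4,0.1,0,0,0,0],[0.6,0.15,0,0,0,0],[0.7,0.18,0,0,0,0],[0.8,0.2,0,0,0,0],[0.9,0.23,0,0,0,0],[1.0,0.25,0,0,0,0],[1.1,0.28,0,0,0,0],[1.2,0.31,0,0,0,0],[1.3,0.33,0,0,0,0],[1.4,0.36,0,0,0,0],[1.5,0.38,0,0,0,0],[1.6,0.41,0,0,0,0],[1.65,0.42,0,0,0,0],[1.65,0.42,0,0,0,0]]]'
python3 -m creep '[[[0.04,0.01,0,0,0,0],[0.08,0.02,0,0,0,0],[0.08,0.02,0,0,0,0]]]'
python3 -m creep '[[[0.04,0.01,0,0,0,0],[0.08,0.02,0,0,0,0],[0.08,0.02,0,0,0,0]]]'
```

```text
time_s: 8.47
eef_pos: [490.0, 191.3, 103.8]
ee_rot: [-0.0, 0.992, 0.124, 0.0]
force: [-0.5, -0.7, -0.6]
grip_width: 0.106
grip_force: 0.6
time_s: 8.72
eef_pos: [491.8, 191.8, 103.8]
ee_rot: [-0.0, 0.992, 0.124, 0.0]
force: [-2.1, 0.4, -0.1]
grip_width: 0.108
grip_force: 1.0
time_s: 8.97
eef_pos: [493.9, 192.3, 103.9]
ee_rot: [-0.0, 0.992, 0.124, 0.0]
force: [-1.7, -0.0, -0.8]
grip_width: 0.103
grip_force: 0.8
```

```bash
python3 -m creep '[[[0.04,0.01,0,0,0,0],[0.08,0.02,0,0,0,0],[0.08,0.02,0,0,0,0]]]'
python3 -m creep '[[[0.04,0.01,0,0,0,0],[0.08,0.02,0,0,0,0],[0.08,0.02,0,0,0,0]]]'
python3 -m creep '[[[0.04,0.01,0,0,0,0],[0.06,0.015,0,0,0,0],[0.06,0.015,0,0,0,0]]]'
```

```text
time_s: 9.22
eef_pos: [495.9, 192.8, 103.9]
ee_rot: [-0.0, 0.992, 0.124, 0.0]
force: [-1.9, -0.4, -0.9]
grip_width: 0.102
grip_force: 0.8
time_s: 9.47
eef_pos: [497.8, 193.3, 103.9]
ee_rot: [-0.0, 0.992, 0.124, -0.0]
force: [-2.1, -0.3, -0.9]
grip_width: 0.108
grip_force: 1.4
time_s: 9.72
eef_pos: [498.0, 193.5, 103.9]
ee_rot: [0.0, 0.992, 0.124, -0.002]
force: [-10.8, -3.4, 7.3]
grip_width: 0.108
grip_force: 5.9
```

```bash
python3 -m creep '[[[0.03,0.008,0,0,0,0],[0.05,0.012,0,0,0,0],[0.05,0.012,0,0,0,0],[-0.4,-0.1,0,0,0,0],[-0.8,-0.2,0,0,0,0],[-0.8,-0.2,1.5,0,0,0],[-0.8,-0.2,3,0,0,0],[-2.5,-5,4.5,0,0,0],[-2.5,-5,4.5,0,0,0],[-2.5,-5,4.5,0,0,0],[-2.5,-5,4.5,0,0,0],[-2.5,-5,4.5,0,0,0],[-2.5,-5,4.5,0,0,0],[-2.5,-5,4.5,0,0,0]]]'
python3 - <<'E'
from h import *
a=cap("top","pics/t3.png");b=cap("side","pics/s3.png")
A=cv2.imread("pics/t3.png")[165:235,160:240];B=cv2.imread("pics/s3.png")[155:200,210:270]
cv2.imwrite("pics/c5.png",np.hstack([cv2.resize(A,(400,350),interpolation=3),cv2.resize(B,(400,350),interpolation=3)]))
E
```

```text
time_s: 10.88
eef_pos: [437.0, 69.5, 216.1]
ee_rot: [-0.0, 0.992, 0.124, 0.0]
force: [-0.0, -0.9, 0.3]
grip_width: 0.106
grip_force: 0.0
```

View pics/c5.png

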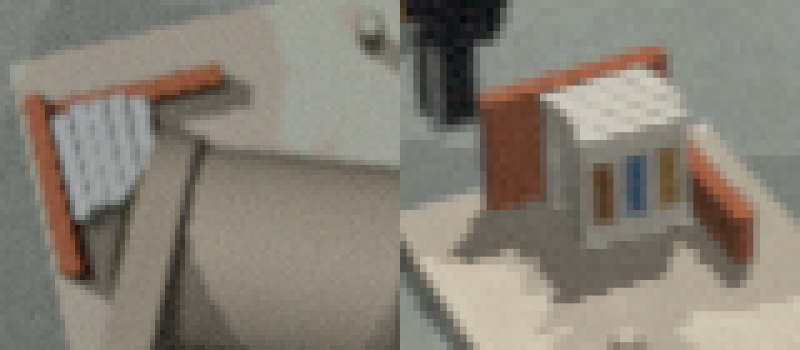

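```bash
python3 -m creep '[[[1.09,3.91,0,0,0,0],[1.09,3.91,0,0,0,0],[1.09,3.91,0,0,0,0],[1.09,3.91,-1,0,0,0],[1.09,3.91,-2.2,0,0,0],[1.09,3.91,-3.4,0,0,0],[1.09,3.91,-4.48,0,0,0],[1.09,3.91,-4.48,0,0,0],[1.09,3.91,-4.48,0,0,0]]]' 0 20
python3 -m creep '[[[0.25,0.06,0,0,0,0],[0.5,0.13,0,0,0,0],[0.75,0.19,0,0,0,0],[1.0,0.25,0,0,0,0],[1.25,0.31,0,0,0,0],[1.4,0.35,0,0,0,0],[1.5,0.38,0,0,0,0],[1.55,0.39,0,0,0,0],[1.6,0.4,0,0,0,0],[1.6,0.4,0,0,0,0]]]'
```

```text
time_s: 11.73
eef_pos: [463.6, 167.0, 103.8]
ee_rot: [-0.0, 0.992, 0.125, -0.001]
force: [1.2, 0.1, 1.0]
grip_width: -0.001
grip_force: 0.0
time_s: 12.57
eef_pos: [502.4, 176.1, 104.3]
ee_rot: [0.0, 0.992, 0.124, -0.003]
force: [-11.2, -4.0, 8.5]
grip_width: -0.002
grip_force: 5.6
```

```bash
python3 -m creep '[[[-0.4,-0.1,0,0,0,0],[-0.8,-0.2,0,0,0,0],[-0.9,0.3,0,0,0,0],[-1.05,0.77,0,0,0,0],[-1.05,0.77,0,0,0,0],[-0.8,0.83,0,0,0,0],[-0.5,0.91,0,0,0,0],[-0.35,0.95,0,0,0,0],[-0.25,0.97,0,0,0,0],[-0.25,0.97,0,0,0,0],[-0.25,0.97,0,0,0,0]]]'
```

```text
time_s: 13.48
eef_pos: [496.4, 200.1, 104.1]
ee_rot: [0.0, 0.992, 0.124, -0.003]
force: [-12.5, -4.3, 9.7]
grip_width: -0.0
grip_force: 6.7
```

```bash
python3 -m creep '[[[-0.4,-0.1,0,0,0,0],[-0.8,-0.2,0,0,0,0],[-0.8,-0.2,1.5,0,0,0],[-0.8,-0.2,3.2,0,0,0],[1.8,-2.15,3.2,0,0,18],[1.8,-2.15,3.2,0,0,18],[1.8,-2.15,3.2,0,0,18],[1.8,-2.15,3.2,0,0,18],[1.8,-2.15,3.2,0,0,18],[1.8,-2.15,3.2,0,0,18],[1.8,-2.15,3.2,0,0,18],[1.8,-2.15,3.2,0,0,18],[1.8,-2.15,3.2,0,0,18],[1.8,-2.15,3.2,0,0,18],[1.8,-2.15,3.2,0,0,18],[1.8,-2.15,3.2,0,0,18],[1.8,-2.15,3.2,0,0,18],[1.8,-2.15,3.2,0,0,18],[1.8,-2.15,3.2,0,0,18]]]' 30
python3 -m creep '[[[0,0,-1.2,0,0,0],[0,0,-2.4,0,0,0],[0,0,-3.5,0,0,0],[0,0,-3.5,0,0,0],[0,0,-3.5,0,0,0]]]'
```

```text
time_s: 15.07
eef_pos: [543.0, 146.6, 184.3]
ee_rot: [0.0, 0.615, 0.789, 0.0]
force: [0.6, 0.2, -0.9]
grip_width: 0.351
grip_force: 0.0
time_s: 15.48
eef_pos: [542.6, 146.8, 96.6]
ee_rot: [-0.001, 0.615, 0.789, -0.001]
force: [0.0, -0.5, -0.3]
grip_width: 0.352
grip_force: 0.0
```

```bash
python3 -m creep '[[[-0.03,0.12,0,0,0,0],[-0.06,0.24,0,0,0,0],[-0.1,0.4,0,0,0,0],[-0.13,0.52,0,0,0,0],[-0.15,0.6,0,0,0,0],[-0.17,0.68,0,0,0,0],[-0.18,0.72,0,0,0,0],[-0.18,0.72,0,0,0,0]]]'
```

```text
time_s: 16.15
eef_pos: [538.2, 165.0, 97.1]
ee_rot: [0.0, 0.614, 0.789, 0.0]
force: [0.2, -0.5, -0.2]
grip_width: 0.352
grip_force: 0.1
```

```bash
python3 -m creep '[[[-0.01,0.04,0,0,0,0],[-0.02,0.07,0,0,0,0],[-0.02,0.1,0,0,0,0],[-0.03,0.12,0,0,0,0],[-0.03,0.12,0,0,0,0]]]'
```

```text
time_s: 16.57
eef_pos: [537.8, 166.6, 97.0]
ee_rot: [0.001, 0.614, 0.789, -0.001]
force: [1.3, -10.0, 1.3]
grip_width: 0.348
grip_force: 2.6
```

```bash
cat >> h.py <<'E'
def rings(z=15,save=None):
    a=ctrl.capture("top"); im=a["image"][:,:,::-1]
    if save: cv2.imwrite(save,im)
    hsv=cv2.cvtColor(np.ascontiguousarray(im),cv2.COLOR_BGR2HSV)
    m=((hsv[...,1]<60)&(hsv[...,2]>110)).astype(np.uint8)
    q=proj(a,[[598,-198,5],[590,-408,5],[352,-400,5],[360,-190,5]])
    M=np.zeros_like(m);cv2.fillConvexPoly(M,cv2.boundingRect(q.astype(np.float32)) and q.astype(np.int32),1);m&=M
    n,l,s,ce=cv2.connectedComponentsWithStats(m)
    for i in range(1,n):
        if s[i,4]>40: print(s[i],px(a,ce[i],z)[0].round(1))
E
python3 -m creep '[[[0.08,-0.3,0,0,0,0],[0.15,-0.6,0,0,0,0],[0.15,-0.6,1.2,0,0,0],[0.15,-0.6,2.6,0,0,0],[0.15,-0.6,4,0,0,0],[0.15,-0.6,4,0,0,0]]]' 70 30
python3 - <<'E'
from h import *
rings(save="pics/t4.png");print(ctrl.sense()["eef_pos"])
E
```

```text
time_s: 17.07
eef_pos: [543.3, 152.8, 203.4]
ee_rot: [0.004, 0.614, 0.789, 0.004]
force: [0.9, -0.5, 1.3]
grip_width: 0.821
grip_force: 0.0
[382 182   3  37  61] [ 547.  -398.9   15. ]
[324 188  17  16 146] [ 546.  -239.3   15. ]
[363 192  16  16 137] [ 534.9 -358.1   15. ]
[333 228  17  16 149] [ 427.4 -262.3   15. ]
[360 232  17  16 146] [ 415.5 -343.7   15. ]
[542.29856905 152.70130644 200.13358491]
```

```bash
python3 -m creep '[[[0.17,-15.7,-1,0,0,0],[0.17,-15.7,-1,0,0,0],[0.17,-15.7,-1,0,0,0],[0.17,-15.7,-1,0,0,0],[0.17,-15.7,-1,0,0,0],[0.17,-15.7,-1,0,0,0],[0.17,-15.7,-1,0,0,0],[0.17,-15.7,-1,0,0,0],[0.17,-15.7,-1,0,0,0],[0.17,-15.7,-1,0,0,0],[0.17,-15.7,-2,0,0,0],[0.17,-15.7,-2,0,0,0],[0.17,-15.7,-2,0,0,0],[0.17,-15.7,-2,0,0,0]]]' 70 30
python3 - <<'E'
from h import *
b=cap("side","pics/s5.png");p=ctrl.sense()["eef_pos"];print(p)
print(proj(b,[p-[0,0,73],[546.3,-240,15],[546.3,-240,5]]))
E
```

```text
time_s: 18.28
eef_pos: [545.4, -239.0, 147.1]
ee_rot: [-0.0, 0.614, 0.79, 0.0]
force: [0.3, 0.5, 0.9]
grip_width: 0.817
grip_force: 0.0
[ 545.69529067 -239.02843209  147.60843923]
[[279.77804933 249.87359419]
 [279.40977413 267.99529866]
 [279.29459219 270.87177899]]
```

```bash
python3 -m creep '[[[0.03,-0.04,-0.9,0,0,0],[0.03,-0.04,-1.8,0,0,0],[0.03,-0.04,-2.3,0,0,0],[0.03,-0.04,-2.54,0,0,0],[0.03,-0.04,-2.54,0,0,0],[0.03,-0.04,-2.54,0,0,0]]]'
python3 - <<'E'
from h import *
b=cap("side","pics/s6.png");p=ctrl.sense();print(p["eef_pos"],p["force"])
cv2.imwrite("pics/c6.png",cv2.resize(cv2.imread("pics/s6.png")[215:305,225:335],None,fx=6,fy=6,interpolation=3))
E
```

```text
time_s: 18.83
eef_pos: [546.6, -240.6, 84.3]
ee_rot: [0.001, 0.614, 0.79, 0.0]
force: [-0.4, -0.8, 1.0]
grip_width: 0.819
grip_force: 0.0
[ 546.66237982 -240.81194179   84.64546387] [0.6144239  0.2478722  0.32028735]
```

View pics/c6.png

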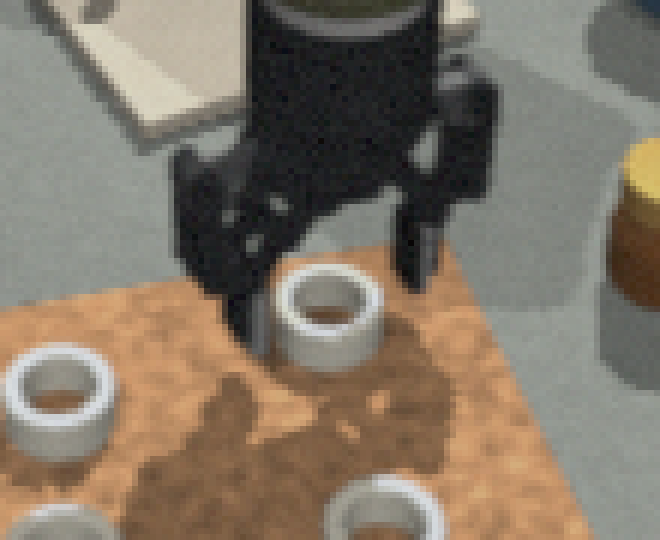

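The ring sits between the open fingers, its rim at crop (330,300). The tips, at crop (250,345) and (415,285), straddle it. Closing now.

```bash
python3 -m creep '[[[0,0,0,0,0,0],[0,0,0,0,0,0],[0,0,0,0,0,0],[0,0,0,0,0,0],[0,0,0,0,0,0],[0,0,0,0,0,0],[0,0,0,0,0,0],[0,0,0,0,0,0]]]' 30 40
python3 -m creep '[[[0,0,0.5,0,0,0],[0,0,1.5,0,0,0],[0,0,3,0,0,0],[0,0,3,0,0,0]]]'
```

```text
time_s: 19.55
eef_pos: [546.5, -240.8, 84.8]
ee_rot: [0.001, 0.614, 0.789, 0.0]
force: [-2.0, 1.0, 8.3]
grip_width: 0.528
grip_force: 39.8
time_s: 19.88
eef_pos: [548.2, -241.9, 166.1]
ee_rot: [0.006, 0.614, 0.789, 0.0]
force: [0.8, -0.4, 0.8]
grip_width: 0.523
grip_force: 41.0
```

```bash
python3 -m creep '[[[1.24,8.27,0.4,0,0,0],[1.24,8.27,0.4,0,0,0],[1.24,8.27,0.4,0,0,0],[1.24,8.27,0.4,0,0,0],[1.24,8.27,0.4,0,0,0],[1.24,8.27,0.4,0,0,0],[1.24,8.27,0.4,0,0,0],[1.24,8.27,0.4,0,0,0],[1.24,8.27,0.4,0,0,0],[1.24,8.27,0.4,0,0,0]]]'
python3 - <<'E'
from h import *
b=cap("side","pics/s7.png");a=cap("top","pics/t7.png");s=ctrl.sense();p=s["eef_pos"];print(p,s["grip_width"],s["grip_force"])
print(proj(b,[[577.6,-34,60],p-[0,0,70]]))
cv2.imwrite("pics/c7.png",np.hstack([cv2.resize(cv2.imread("pics/s7.png")[130:230,210:310],(400,400),interpolation=3),cv2.resize(cv2.imread("pics/t7.png")[150:250,200:300],(400,400),interpolation=3)]))
E
```

```text
time_s: 20.72
eef_pos: [577.1, -35.2, 168.5]
ee_rot: [0.0, 0.615, 0.789, -0.0]
force: [-0.5, 0.5, -1.2]
grip_width: 0.528
grip_force: 41.0
[577.0494586  -34.88749168 168.38296705] 0.5286904618066552 41.020999029278755
[[271.04162082 206.2827827 ]
 [271.15501325 195.50573318]]
```

View pics/c7.png

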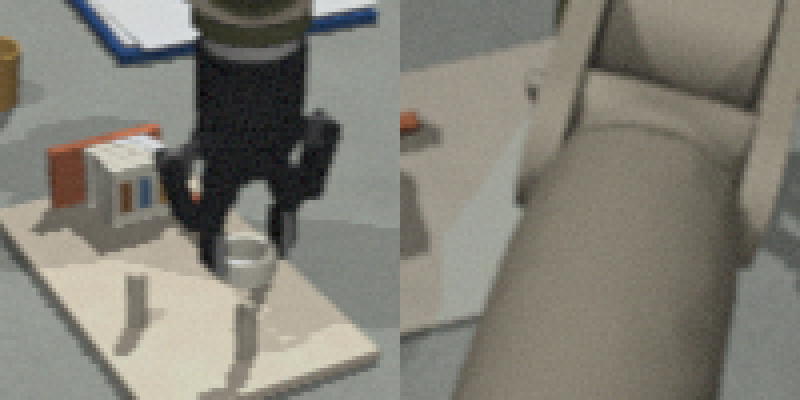

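```bash
python3 -m creep '[[[-0.03,0.03,-0.6,0,0,0],[-0.03,0.03,-1.0,0,0,0],[-0.03,0.03,-1.3,0,0,0],[-0.03,0.03,-1.6,0,0,0],[-0.03,0.03,-1.9,0,0,0],[-0.03,0.03,-1.9,0,0,0]]]'
python3 -m creep '[[[0,0,-0.4,0,0,0],[0,0,-0.8,0,0,0],[0,0,-1.05,0,0,0],[0,0,-1.05,0,0,0],[0,0,-1.05,0,0,0]]]'
```

```text
time_s: 21.32
eef_pos: [575.8, -33.1, 119.3]
ee_rot: [-0.001, 0.614, 0.789, -0.0]
force: [-0.5, 0.0, -0.5]
grip_width: 0.526
grip_force: 41.0
time_s: 21.73
eef_pos: [576.3, -33.1, 94.2]
ee_rot: [-0.0, 0.614, 0.789, -0.0]
force: [-0.1, 0.4, 0.1]
grip_width: 0.527
grip_force: 41.0
```

```bash
python3 -m creep '[[[0,0,0,0,0,0],[0,0,0,0,0,0],[0,0,0,0,0,0],[0,0,0,0,0,0],[0,0,1,0,0,0],[0,0,2.2,0,0,0],[0,0,3.2,0,0,0],[0,0,3.2,0,0,0]]]' 62
python3 - <<'E'
from h import *
b=cap("side","pics/s8.png");rings();print(ctrl.sense()["eef_pos"])
E
```

```text
time_s: 22.4
eef_pos: [578.1, -33.5, 179.9]
ee_rot: [0.004, 0.614, 0.789, 0.002]
force: [0.2, -0.4, -0.6]
grip_width: 0.729
grip_force: 0.0
[382 182   3  36  62] [ 547.8 -398.9   15. ]
[363 192  16  16 140] [ 535.2 -357.8   15. ]
[334 228  15  16 109] [ 428.2 -263.1   15. ]
[361 232  15  16 104] [ 415.3 -345.2   15. ]
[576.52637331 -33.13777257 175.30498602]
```

```bash
python3 -m creep '[[[-1.65,-13,0,0,0,0],[-1.65,-13,0,0,0,0],[-1.65,-13,0,0,0,0],[-1.65,-13,0,0,0,0],[-1.65,-13,0,0,0,0],[-1.65,-13,0,0,0,0],[-1.65,-13,0,0,0,0],[-1.65,-13,0,0,0,0],[-1.65,-13,-1,0,0,0],[-1.65,-13,-1,0,0,0],[-1.65,-13,-1,0,0,0]]]' 70
python3 - <<'E'
from h import *
b=cap("side","pics/s9.png");p=ctrl.sense()["eef_pos"];print(p)
cv2.imwrite("pics/c9.png",np.hstack([cv2.resize(cv2.imread("pics/s9.png")[160:230,200:310],(440,280),interpolation=3),cv2.resize(cv2.imread("pics/s9.png")[240:310,220:310],(360,280),interpolation=3)]))
E
```

```text
time_s: 23.42
eef_pos: [534.4, -357.2, 147.4]
ee_rot: [-0.003, 0.614, 0.789, 0.0]
force: [0.2, -0.5, 1.1]
grip_width: 0.821
grip_force: 0.0
[ 535.13274577 -357.03772192  148.95802328]
```

View pics/c9.png

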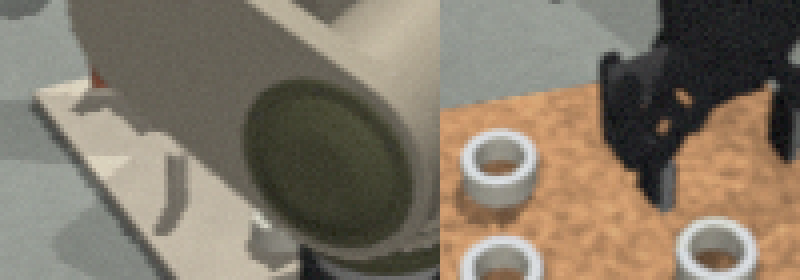

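The first ring is on post 3, at crop (270,235). Target ring 2 is at crop (715,250), below the open fingers.

```bash
python3 -m creep '[[[0,-0.05,-0.9,0,0,0],[0,-0.05,-1.8,0,0,0],[0,-0.05,-2.3,0,0,0],[0,-0.05,-2.48,0,0,0],[0,-0.05,-2.48,0,0,0],[0,-0.05,-2.48,0,0,0]]]'
python3 -m creep '[[[0,0,0,0,0,0],[0,0,0,0,0,0],[0,0,0,0,0,0],[0,0,0,0,0,0],[0,0,0,0,0,0],[0,0,0,0,0,0],[0,0,0,0,0,0]]]' 30 40
python3 -m creep '[[[0,0,0.5,0,0,0],[0,0,1.5,0,0,0],[0,0,3.2,0,0,0],[0,0,3.2,0,0,0],[0,0,3.2,0,0,0]]]'
```

```text
time_s: 23.97
eef_pos: [535.7, -359.3, 88.9]
ee_rot: [0.001, 0.614, 0.79, -0.0]
force: [0.5, -0.9, -0.3]
grip_width: 0.817
grip_force: 0.0
time_s: 24.55
eef_pos: [535.5, -359.6, 89.5]
ee_rot: [0.001, 0.614, 0.789, -0.0]
force: [-1.3, 1.2, 7.0]
grip_width: 0.514
grip_force: 39.6
time_s: 24.97
eef_pos: [535.9, -360.0, 171.4]
ee_rot: [0.003, 0.614, 0.789, -0.0]
force: [-0.3, 0.4, -1.2]
grip_width: 0.516
grip_force: 40.9
```

```bash
python3 -m creep '[[[3.08,16.47,0.2,0,0,0],[3.08,16.47,0.2,0,0,0],[3.08,16.47,0.2,0,0,0],[3.08,16.47,0.2,0,0,0],[3.08,16.47,0.2,0,0,0],[3.08,16.47,0.2,0,0,0],[3.08,16.47,0.2,0,0,0],[3.08,16.47,0.2,0,0,0],[3.08,16.47,0.2,0,0,0],[3.08,16.47,0.2,0,0,0],[3.08,16.47,0.2,0,0,0],[3.08,16.47,0.2,0,0,0],[3.08,16.47,0.2,0,0,0],[3.08,16.47,0.2,0,0,0],[3.08,16.47,0.2,0,0,0]]]'
python3 - <<'E'
from h import *
b=cap("side","pics/s10.png");s=ctrl.sense();p=s["eef_pos"];print(p,s["grip_width"])
print(proj(b,[[612.4,52.2,60],p-[0,0,75]]))
cv2.imwrite("pics/c10.png",cv2.resize(cv2.imread("pics/s10.png")[150:225,215:315],None,fx=6,fy=6,interpolation=3))
E
```

```text
time_s: 26.22
eef_pos: [612.0, 51.0, 172.5]
ee_rot: [-0.0, 0.615, 0.789, -0.0]
force: [0.1, -0.9, -0.6]
grip_width: 0.516
grip_force: 40.9
[612.0647263   51.10594628 172.58460549] 0.513348139889072
[[274.81150865 189.71157148]
 [275.07188753 179.60536504]]
```

View pics/c10.png

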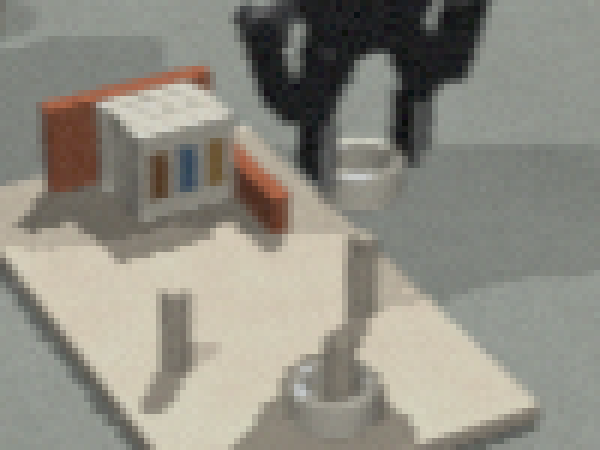

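Ring 1 is fully down on post 3, at crop (335,395). Ring 2 hangs at crop (367,175), just above post 2's tip at (360,240). The tiles are still in place.

```bash
python3 -m creep '[[[-0.05,0.04,-0.6,0,0,0],[-0.05,0.04,-1.0,0,0,0],[-0.05,0.04,-1.3,0,0,0],[-0.05,0.04,-1.6,0,0,0],[-0.05,0.04,-1.9,0,0,0],[-0.05,0.04,-1.9,0,0,0]]]'
python3 -m creep '[[[0,0,-0.4,0,0,0],[0,0,-0.8,0,0,0],[0,0,-1.05,0,0,0],[0,0,-1.05,0,0,0],[0,0,-1.05,0,0,0]]]'
```

```text
time_s: 26.77
eef_pos: [610.3, 53.3, 123.5]
ee_rot: [-0.001, 0.614, 0.789, -0.001]
force: [-0.5, -0.7, -0.1]
grip_width: 0.513
grip_force: 40.9
time_s: 27.18
eef_pos: [610.8, 53.4, 98.5]
ee_rot: [-0.0, 0.614, 0.789, -0.0]
force: [0.4, 0.1, 0.5]
grip_width: 0.512
grip_force: 40.9
```

```bash
python3 -m creep '[[[0,0,0,0,0,0],[0,0,0,0,0,0],[0,0,0,0,0,0],[0,0,0,0,0,0],[0,0,1,0,0,0],[0,0,2.2,0,0,0],[0,0,3,0,0,0],[0,0,3,0,0,0],[0,0,3,0,0,0]]]' 62
python3 - <<'E'
from h import *
cap("side","pics/s11.png");rings();print(ctrl.sense()["eef_pos"])
E
```

```text
time_s: 27.93
eef_pos: [611.1, 53.4, 174.9]
ee_rot: [0.001, 0.614, 0.789, 0.001]
force: [-0.2, 1.0, -0.1]
grip_width: 0.725
grip_force: 0.0
[382 182   3  36  62] [ 547.8 -398.9   15. ]
[334 228  15  16 111] [ 428.1 -263.1   15. ]
[360 232  17  16 147] [ 415.3 -343.7   15. ]
[610.42806102  53.40179896 172.84640709]
```

```bash
python3 -m creep '[[[-7.33,-12.64,0,0,0,0],[-7.33,-12.64,0,0,0,0],[-7.33,-12.64,0,0,0,0],[-7.33,-12.64,0,0,0,0],[-7.33,-12.64,0,0,0,0],[-7.33,-12.64,0,0,0,0],[-7.33,-12.64,0,0,0,0],[-7.33,-12.64,0,0,0,0],[-7.33,-12.64,0,0,0,0],[-7.33,-12.64,-1,0,0,0],[-7.33,-12.64,-1,0,0,0],[-7.33,-12.64,-1,0,0,0],[-7.33,-12.64,-1,0,0,0]]]' 70
python3 - <<'E'
from h import *
b=cap("side","pics/s12.png");p=ctrl.sense()["eef_pos"];print(p)
im=cv2.imread("pics/s12.png");m=((im.min(2)>120)).astype(np.uint8);m[:250]=0
n,l,s,ce=cv2.connectedComponentsWithStats(m)
for i in range(1,n):
  if 60<s[i,4]<900 and s[i,0]>200 and s[i,0]<320: print(s[i],px(b,ce[i],15)[0].round())
E
```

```text
time_s: 29.12
eef_pos: [428.0, -261.9, 149.0]
ee_rot: [-0.0, 0.613, 0.79, 0.0]
force: [-0.1, 0.3, 0.2]
grip_width: 0.823
grip_force: 0.0
[ 428.21630549 -261.92966784  149.3620608 ]
[225 272  20  19 220] [ 428. -257.   15.]
[225 299  20  21 247] [ 415. -338.   15.]
```

```bash
python3 -m creep '[[[0,-0.03,-0.9,0,0,0],[0,-0.03,-1.8,0,0,0],[0,-0.03,-2.3,0,0,0],[0,-0.03,-2.48,0,0,0],[0,-0.03,-2.48,0,0,0],[0,-0.03,-2.48,0,0,0]]]'
python3 -m creep '[[[0,0,0,0,0,0],[0,0,0,0,0,0],[0,0,0,0,0,0],[0,0,0,0,0,0],[0,0,0,0,0,0],[0,0,0,0,0,0],[0,0,0,0,0,0]]]' 30 40
python3 -m creep '[[[0,0,0.5,0,0,0],[0,0,1.5,0,0,0],[0,0,3.4,0,0,0],[0,0,3.4,0,0,0],[0,0,3.4,0,0,0]]]'
```

```text
time_s: 29.67
eef_pos: [428.2, -263.3, 87.8]
ee_rot: [0.001, 0.614, 0.79, -0.0]
force: [-0.0, 0.6, 0.2]
grip_width: 0.819
grip_force: 0.0
time_s: 30.25
eef_pos: [428.0, -263.6, 88.4]
ee_rot: [0.001, 0.614, 0.789, -0.0]
force: [-1.4, 2.8, 10.2]
grip_width: 0.515
grip_force: 39.2
time_s: 30.67
eef_pos: [428.4, -264.1, 174.7]
ee_rot: [0.003, 0.614, 0.789, -0.0]
force: [-0.1, 0.6, -0.6]
grip_width: 0.517
grip_force: 41.0
```

```bash
python3 -m creep '[[[3.11,11.54,0,0,0,0],[3.11,11.54,0,0,0,0],[3.11,11.54,0,0,0,0],[3.11,11.54,0,0,0,0],[3.11,11.54,0,0,0,0],[3.11,11.54,0,0,0,0],[3.11,11.54,0,0,0,0],[3.11,11.54,0,0,0,0],[3.11,11.54,0,0,0,0],[3.11,11.54,0,0,0,0],[3.11,11.54,0,0,0,0],[3.11,11.54,0,0,0,0]]]'
python3 - <<'E'
from h import *
b=cap("side","pics/s13.png");s=ctrl.sense();p=s["eef_pos"];print(p,s["grip_width"])
print(proj(b,[[505.8,25.1,60],p-[0,0,75]]))
cv2.imwrite("pics/c13.png",cv2.resize(cv2.imread("pics/s13.png")[150:225,215:315],None,fx=6,fy=6,interpolation=3))
E
```

```text
time_s: 31.67
eef_pos: [505.2, 23.7, 171.6]
ee_rot: [-0.0, 0.615, 0.789, -0.0]
force: [0.0, -0.1, -0.6]
grip_width: 0.516
grip_force: 41.0
[505.22734619  23.80009055 171.74240015] 0.5124998079918324
[[243.23858799 198.56607672]
 [242.80429948 188.52461911]]
```

View pics/c13.png

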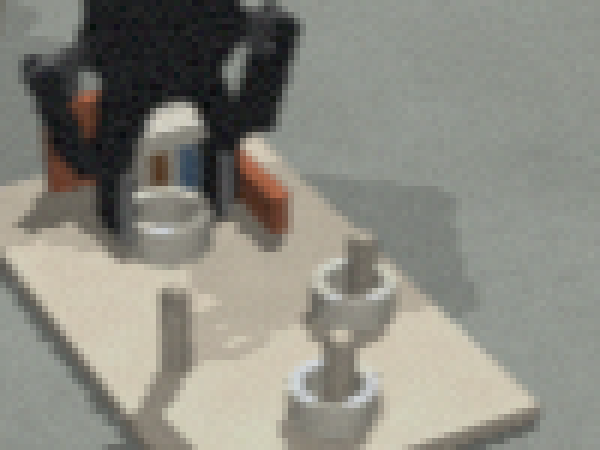

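Rings 1 and 2 sit fully down on posts 3 and 2, at crop (335,395) and (355,295). Ring 3 hangs at crop (172,227), aligned over post 1's tip at (175,290).

```bash
python3 -m creep '[[[0.02,0.05,-0.6,0,0,0],[0.02,0.05,-1.0,0,0,0],[0.02,0.05,-1.3,0,0,0],[0.02,0.05,-1.6,0,0,0],[0.02,0.05,-1.9,0,0,0],[0.02,0.05,-1.9,0,0,0]]]'
python3 -m creep '[[[0,0,-0.4,0,0,0],[0,0,-0.8,0,0,0],[0,0,-1.05,0,0,0],[0,0,-1.05,0,0,0],[0,0,-1.05,0,0,0]]]'
```

```text
time_s: 32.22
eef_pos: [505.3, 26.3, 123.0]
ee_rot: [-0.001, 0.614, 0.789, -0.001]
force: [0.0, -0.2, -0.7]
grip_width: 0.517
grip_force: 41.0
time_s: 32.63
eef_pos: [505.8, 26.4, 97.8]
ee_rot: [-0.0, 0.614, 0.789, -0.0]
force: [0.4, 0.3, -0.3]
grip_width: 0.519
grip_force: 41.0
```

```bash
python3 -m creep '[[[0,0,0,0,0,0],[0,0,0,0,0,0],[0,0,0,0,0,0],[0,0,0,0,0,0],[0,0,1,0,0,0],[0,0,2.2,0,0,0],[0,0,3.2,0,0,0],[0,0,3.2,0,0,0],[0,0,3.2,0,0,0]]]' 62
python3 - <<'E'
from h import *
cap("side","pics/s14.png");rings();print(ctrl.sense()["eef_pos"])
E
```

```text
time_s: 33.38
eef_pos: [506.2, 26.4, 179.2]
ee_rot: [0.001, 0.614, 0.789, 0.001]
force: [0.3, -0.3, -0.6]
grip_width: 0.724
grip_force: 0.0
[382 182   3  37  63] [ 546.4 -398.8   15. ]
[360 232  17  16 146] [ 415.6 -343.4   15. ]
[505.45083289  26.45730366 177.36858845]
```

```bash
python3 -m creep '[[[-3.61,-14.8,0,0,0,0],[-3.61,-14.8,0,0,0,0],[-3.61,-14.8,0,0,0,0],[-3.61,-14.8,0,0,0,0],[-3.61,-14.8,0,0,0,0],[-3.61,-14.8,0,0,0,0],[-3.61,-14.8,0,0,0,0],[-3.61,-14.8,0,0,0,0],[-3.61,-14.8,0,0,0,0],[-3.61,-14.8,0,0,0,0],[-3.61,-14.8,-1.2,0,0,0],[-3.61,-14.8,-1.2,0,0,0],[-3.61,-14.8,-1.2,0,0,0]]]' 70
python3 - <<'E'
from h import *
b=cap("side","pics/s15.png");p=ctrl.sense()["eef_pos"];print(p)
im=cv2.imread("pics/s15.png");m=((im.min(2)>120)).astype(np.uint8);m[:250]=0
n,l,s,ce=cv2.connectedComponentsWithStats(m)
for i in range(1,n):
  if 60<s[i,4]<900 and s[i,0]>200 and s[i,0]<320: print(s[i],px(b,ce[i],15)[0].round())
cv2.imwrite("pics/c15.png",cv2.resize(im[150:240,205:315],None,fx=5,fy=5,interpolation=3))
E
```

```text
time_s: 34.57
eef_pos: [415.1, -342.6, 146.5]
ee_rot: [-0.002, 0.614, 0.789, 0.001]
force: [0.2, -0.2, 0.9]
grip_width: 0.814
grip_force: 0.0
[ 415.65582961 -342.97919     147.84505331]
[224 299  22  21 262] [ 416. -339.   15.]
```

View pics/c15.png

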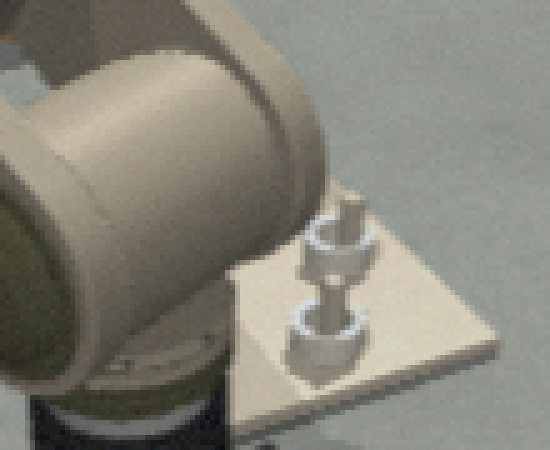

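Rings 1 and 2 are still seated; the arm hides post 1. Grasping ring 4.

```bash
python3 -m creep '[[[0,-0.03,-0.9,0,0,0],[0,-0.03,-1.8,0,0,0],[0,-0.03,-2.3,0,0,0],[0,-0.03,-2.4,0,0,0],[0,-0.03,-2.4,0,0,0],[0,-0.03,-2.4,0,0,0]]]'
python3 -m creep '[[[0,0,0,0,0,0],[0,0,0,0,0,0],[0,0,0,0,0,0],[0,0,0,0,0,0],[0,0,0,0,0,0],[0,0,0,0,0,0],[0,0,0,0,0,0]]]' 30 40
python3 -m creep '[[[0,0,0.5,0,0,0],[0,0,1.5,0,0,0],[0,0,3.8,0,0,0],[0,0,3.8,0,0,0],[0,0,3.8,0,0,0]]]'
```

```text
time_s: 35.12
eef_pos: [416.2, -344.5, 89.5]
ee_rot: [0.001, 0.614, 0.79, -0.0]
force: [0.7, 0.1, 0.0]
grip_width: 0.821
grip_force: 0.0
time_s: 35.7
eef_pos: [416.0, -344.7, 89.8]
ee_rot: [0.001, 0.614, 0.789, -0.0]
force: [-2.5, 3.2, 9.6]
grip_width: 0.52
grip_force: 39.1
time_s: 36.12
eef_pos: [416.6, -345.5, 187.7]
ee_rot: [0.004, 0.614, 0.789, -0.001]
force: [0.3, -0.4, -0.5]
grip_width: 0.518
grip_force: 41.0
```

```bash
python3 -m creep '[[[6.44,12.44,0,0,0,0],[6.44,12.44,0,0,0,0],[6.44,12.44,0,0,0,0],[6.44,12.44,0,0,0,0],[6.44,12.44,0,0,0,0],[6.44,12.44,0,0,0,0],[6.44,12.44,0,0,0,0],[6.44,12.44,0,0,0,0],[6.44,12.44,0,0,0,0],[6.44,12.44,0,0,0,0],[6.44,12.44,0,0,0,0],[6.44,12.44,-0.4,0,0,0],[6.44,12.44,-0.4,0,0,0]]]'
python3 - <<'E'
from h import *
b=cap("side","pics/s16.png");s=ctrl.sense();p=s["eef_pos"];print(p,s["grip_width"])
print(proj(b,[[577.6,-34,60],p-[0,0,75]]))
cv2.imwrite("pics/c16.png",cv2.resize(cv2.imread("pics/s16.png")[150:225,215:315],None,fx=6,fy=6,interpolation=3))
E
```

```text
time_s: 37.2
eef_pos: [575.5, -34.4, 171.0]
ee_rot: [-0.001, 0.615, 0.789, -0.001]
force: [0.3, 0.4, -1.9]
grip_width: 0.518
grip_force: 41.0
[575.74102079 -34.39852056 171.71984477] 0.5122654042091803
[[271.04162082 206.2827827 ]
 [270.66266457 195.9568276 ]]
```

View pics/c16.png

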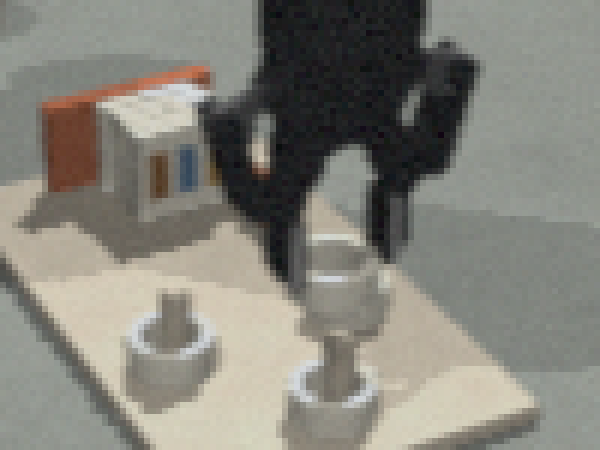

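Three rings are seated. Ring 4 at crop (343,285) is centred over post 3's tip at (340,335).

```bash
python3 -m creep '[[[0.01,0.02,-0.5,0,0,0],[0.01,0.03,-0.9,0,0,0],[0.01,0.03,-1.2,0,0,0],[0.01,0.03,-1.5,0,0,0],[0.01,0.03,-1.5,0,0,0]]]'
python3 -m creep '[[[0,0,-0.2,0,0,0],[0,0,-0.4,0,0,0],[0,0,-0.62,0,0,0],[0,0,-0.62,0,0,0],[0,0,-0.62,0,0,0]]]'
```

```text
time_s: 37.67
eef_pos: [576.2, -32.8, 134.0]
ee_rot: [-0.001, 0.614, 0.789, -0.001]
force: [0.4, 0.8, -1.1]
grip_width: 0.517
grip_force: 41.0
time_s: 38.08
eef_pos: [576.8, -32.6, 119.9]
ee_rot: [-0.0, 0.614, 0.789, -0.0]
force: [-0.1, 0.5, -0.3]
grip_width: 0.512
grip_force: 41.0
```

```bash
python3 -m creep '[[[0,0,0,0,0,0],[0,0,0,0,0,0],[0,0,0,0,0,0],[0,0,0,0,0,0],[0,0,1,0,0,0],[0,0,2.2,0,0,0],[0,0,3.2,0,0,0],[0,0,3.2,0,0,0],[-14,-14,4,0,0,0],[-14,-14,4,0,0,0],[-14,-14,4,0,0,0],[-14,-14,4,0,0,0],[-14,-14,4,0,0,0],[-14,-14,4,0,0,0],[-14,-14,4,0,0,0],[-14,-14,4,0,0,0],[-14,-14,4,0,0,0],[-14,-14,4,0,0,0],[-14,-14,4,0,0,0],[-14,-14,4,0,0,0]]]' 62
python3 -m creep '[[[0,0,0,0,0,0],[0,-1,0,0,0,0],[0,-2,0,0,0,0],[0,-2,0,0,0,0],[0,-2,0,0,0,0]]]'
python3 - <<'E'
from h import *
cap("side","pics/s17.png");cap("top","pics/t17.png")
cv2.imwrite("pics/c17.png",np.hstack([cv2.resize(cv2.imread("pics/s17.png")[150:240,205:310],(466,400),interpolation=3),cv2.resize(cv2.imread("pics/t17.png")[145:245,160:243],(332,400),interpolation=3)]))
E
```

```text
time_s: 39.75
eef_pos: [224.8, -383.9, 220.2]
ee_rot: [0.0, 0.614, 0.789, -0.0]
force: [0.9, 0.1, -0.3]
grip_width: 0.729
grip_force: 0.0
time_s: 40.17
eef_pos: [226.8, -432.8, 219.5]
ee_rot: [-0.0, 0.614, 0.789, 0.0]
force: [0.1, -0.3, 0.1]
grip_width: 0.727
grip_force: 0.0
```

View pics/c17.png

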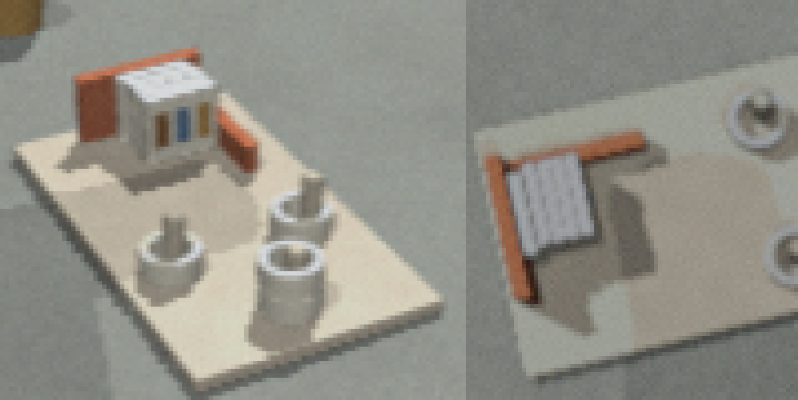

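That makes 15 pictures viewed, one over the limit of 14, so I'll view no more and check with numbers. Rings are seated with two on post 3, at crop (290,280). In the top crop tile 1's near end, about (525,255), seems to stick out, so I'll measure the tile ends from pixel profiles.

```bash
cat > ends.py <<'E'
from h import *
p=np.load("board.npy");c0,s0=np.cos(p[2]),np.sin(p[2])
def prof(cam):
    cs=[ctrl.capture(cam) for _ in range(4)];im=np.mean([c["image"].astype(np.float32) for c in cs],0);c=cs[0]
    xs=np.arange(-40,62,1.0);print(cam)
    for y in (138,135,132,125,115,105,98,95,92):
        X=np.c_[c0*xs-s0*y+p[0],s0*xs+c0*y+p[1],np.full(len(xs),68.)]
        q=proj(c,X).astype(np.float32)
        v=cv2.remap(im,q[:,0][None],q[:,1][None],cv2.INTER_CUBIC)[0].min(1)
        inside=np.median(v[40:75]); h=(inside+np.median(v[:15]))/2
        k=np.where(v>h)[0]; k=k[(xs[k]>-35)&(xs[k]<55)]
        a=k[0]; f=xs[a-1]+(h-v[a-1])/(v[a]-v[a-1]) ; b=k[-1]
        print(y,round(float(f),1),xs[b],round(float(inside)),round(float(np.median(v[:15]))))
prof("top");prof("side")
E
python3 ends.py
```

```text
top
138 -16.4 54.0 145 24
135 -16.3 54.0 158 62
132 -15.4 43.0 146 101
125 -10.6 48.0 156 106
115 -10.6 47.0 155 107
105 -10.7 48.0 154 106
98 -9.6 47.0 148 106
95 -10.5 48.0 156 106
92 -11.0 47.0 155 105
side
138 -15.1 46.0 202 49
135 -15.7 47.0 205 48
132 -15.8 48.0 200 47
125 -15.2 52.0 209 48
115 -11.6 54.0 208 48
105 -12.4 54.0 213 49
98 -11.5 54.0 216 70
95 -11.2 54.0 208 84
92 -11.1 52.0 185 99
```

Tile 1 is about 5 mm short of the fence; the earlier side passes missed its end. I'll push it home with the closed fingers' 22 mm side.

```bash
python3 -m creep '[[[9.61,25.25,-0.8,0,0,0],[9.61,25.25,-0.8,0,0,0],[9.61,25.25,-0.8,0,0,0],[9.61,25.25,-0.8,0,0,0],[9.61,25.25,-0.8,0,0,0],[9.61,25.25,-0.8,0,0,0],[9.61,25.25,-0.8,0,0,0],[9.61,25.25,-0.8,0,0,0],[9.61,25.25,-0.8,0,0,0],[9.61,25.25,-0.8,0,0,0],[9.61,25.25,-0.8,0,0,0],[9.61,25.25,-0.8,0,0,0],[9.61,25.25,-0.8,0,0,0],[9.61,25.25,-0.8,0,0,0],[9.61,25.25,-0.8,0,0,0],[9.61,25.25,-0.8,0,0,0],[9.61,25.25,-0.8,0,0,0],[9.61,25.25,-0.8,0,0,0],[9.61,25.25,-0.8,0,0,0],[9.61,25.25,-0.8,0,0,0]]]' 0 20
python3 - <<'E'
from h import *
p=np.load("board.npy");c,s=np.cos(p[2]),np.sin(p[2]);q=ctrl.sense()["eef_pos"];d=q[:2]-p[:2];print(q,c*d[0]+s*d[1],-s*d[0]+c*d[1])
E
```

```text
time_s: 42.33
eef_pos: [466.8, 197.6, 200.1]
ee_rot: [-0.0, 0.614, 0.789, -0.0]
force: [-0.8, -0.9, -0.2]
grip_width: -0.001
grip_force: 0.0
[466.80668107 197.57857104 200.12950092] -50.24368136068739 126.81827885274139
```

Down to z≈108 (fingertips about 35), then creep along board +x.

```bash
python3 -m creep '[[[0,0,-1.2,0,0,0],[0,0,-2.4,0,0,0],[0,0,-3.4,0,0,0],[0,0,-3.7,0,0,0],[0,0,-3.7,0,0,0]]]'
python3 -m creep '[[[0.15,0.04,0,0,0,0],[0.3,0.08,0,0,0,0],[0.45,0.12,0,0,0,0],[0.6,0.15,0,0,0,0],[0.7,0.18,0,0,0,0],[0.78,0.2,0,0,0,0],[0.78,0.2,0,0,0,0]]]'
```

```text
time_s: 42.75
eef_pos: [466.5, 197.5, 106.6]
ee_rot: [-0.001, 0.615, 0.789, -0.001]
force: [-0.6, 0.6, 0.4]
grip_width: -0.001
grip_force: 0.0
time_s: 43.33
eef_pos: [487.0, 203.8, 107.8]
ee_rot: [0.0, 0.614, 0.789, 0.0]
force: [0.8, 0.1, 0.5]
grip_width: -0.002
grip_force: 0.0
```

```bash
python3 -m creep '[[[0.04,0.01,0,0,0,0],[0.12,0.03,0,0,0,0],[0.12,0.03,0,0,0,0]]]'
python3 -m creep '[[[0.04,0.01,0,0,0,0],[0.12,0.03,0,0,0,0],[0.12,0.03,0,0,0,0]]]'
python3 -m creep '[[[0.04,0.01,0,0,0,0],[0.08,0.02,0,0,0,0],[0.08,0.02,0,0,0,0]]]'
```

```text
time_s: 43.58
eef_pos: [489.8, 204.4, 107.6]
ee_rot: [-0.0, 0.614, 0.789, -0.0]
force: [-0.5, 0.5, 1.0]
grip_width: 0.001
grip_force: 0.2
time_s: 43.83
eef_pos: [492.0, 205.1, 107.6]
ee_rot: [-0.001, 0.614, 0.789, -0.001]
force: [-7.0, -1.8, 4.4]
grip_width: 0.004
grip_force: 3.5
time_s: 44.08
eef_pos: [492.3, 205.3, 107.5]
ee_rot: [-0.003, 0.614, 0.79, -0.003]
force: [-17.6, -6.2, 13.5]
grip_width: -0.003
grip_force: 9.4
```

```bash
python3 -m creep '[[[-0.3,-0.08,0,0,0,0],[-0.7,-0.18,0,0,0,0],[-1,-0.25,0,0,0,0],[-1,-0.25,1.5,0,0,0],[-1,-0.25,3,0,0,0],[-1,-0.25,4.5,0,0,0],[-10.6,-25.5,4.5,0,0,0],[-10.6,-25.5,4.5,0,0,0],[-10.6,-25.5,4.5,0,0,0],[-10.6,-25.5,4.5,0,0,0],[-10.6,-25.5,4.5,0,0,0],[-10.6,-25.5,4.5,0,0,0],[-10.6,-25.5,4.5,0,0,0],[-10.6,-25.5,4.5,0,0,0],[-10.6,-25.5,4.5,0,0,0],[-10.6,-25.5,4.5,0,0,0],[-10.6,-25.5,4.5,0,0,0],[-10.6,-25.5,4.5,0,0,0],[-10.6,-25.5,4.5,0,0,0],[-10.6,-25.5,4.5,0,0,0]]]'
python3 -m creep '[[[-0.3,-5,0,0,0,0],[-0.3,-5,0,0,0,0],[-0.3,-5,0,0,0,0],[-0.3,-5,0,0,0,0],[-0.3,-5,0,0,0,0],[-0.3,-5,0,0,0,0]]]'
python3 ends.py
cat > ys.py <<'E'
from h import *
p=np.load("board.npy");c0,s0=np.cos(p[2]),np.sin(p[2])
for cam in("top","side"):
    cs=[ctrl.capture(cam) for _ in range(4)];im=np.mean([c["image"].astype(np.float32) for c in cs],0)
    ys=np.arange(76,146,2.0)
    for x in (0,18,38):
        q=proj(cs[0],np.c_[c0*x-s0*ys+p[0],s0*x+c0*ys+p[1],np.full(len(ys),68.)]).astype(np.float32)
        print(cam,x,cv2.remap(im,q[:,0][None],q[:,1][None],1)[0].min(1).astype(int).tolist())
E
python3 ys.py
```

```text
time_s: 45.75
eef_pos: [260.9, -347.7, 220.3]
ee_rot: [0.0, 0.614, 0.789, -0.0]
force: [1.6, 0.1, -0.2]
grip_width: -0.001
grip_force: 0.0
time_s: 46.25
eef_pos: [254.8, -470.1, 219.8]
ee_rot: [-0.0, 0.614, 0.789, 0.0]
force: [-0.1, 0.5, -0.5]
grip_width: 0.0
grip_force: 0.0
top
138 -12.7 54.0 147 23
135 -11.8 49.0 158 62
132 -10.2 47.0 145 100
125 -10.8 48.0 156 107
115 -10.8 47.0 154 107
105 -10.8 47.0 154 106
98 -9.6 47.0 147 105
95 -10.5 48.0 156 105
92 -11.0 48.0 155 104
side
138 -10.6 51.0 204 47
135 -11.7 50.0 205 46
132 -12.4 50.0 201 47
125 -12.4 54.0 210 48
115 -11.7 54.0 209 48
105 -12.3 54.0 213 49
98 -12.2 54.0 217 49
95 -12.4 54.0 209 49
92 -12.9 54.0 186 55
top 0 [108, 108, 104, 94, 77, 79, 106, 134, 150, 156, 152, 150, 152, 154, 154, 151, 146, 150, 153, 155, 152, 148, 148, 154, 154, 148, 136, 138, 146, 156, 154, 140, 111, 80, 68]
top 18 [105, 106, 103, 93, 78, 82, 103, 138, 152, 155, 151, 143, 146, 150, 154, 149, 147, 151, 153, 153, 149, 139, 142, 149, 156, 152, 142, 128, 142, 152, 157, 144, 118, 79, 64]
top 38 [60, 61, 60, 55, 55, 68, 104, 132, 150, 157, 153, 150, 150, 153, 154, 152, 145, 148, 151, 155, 152, 149, 149, 154, 154, 149, 135, 135, 144, 153, 153, 145, 117, 86, 67]
side 0 [128, 128, 128, 129, 131, 141, 156, 174, 193, 202, 208, 210, 210, 211, 212, 213, 214, 212, 212, 212, 213, 213, 213, 212, 211, 208, 206, 204, 203, 206, 207, 206, 200, 171, 142]
side 18 [128, 127, 127, 126, 130, 136, 144, 152, 173, 192, 205, 214, 214, 213, 213, 211, 207, 202, 198, 193, 197, 203, 207, 210, 209, 206, 202, 197, 196, 199, 202, 207, 196, 167, 142]
side 38 [128, 127, 128, 130, 132, 135, 142, 162, 183, 200, 213, 213, 214, 214, 214, 211, 208, 206, 201, 201, 201, 202, 204, 206, 207, 209, 209, 207, 206, 207, 208, 203, 182, 161, 135]
```

Tile 1 is now flush with the rest: near ends agree to about 1 mm in both views. Last, one squeeze along board +y for tightness.

```bash
python3 -m creep '[[[11.47,24.68,-0.6,0,0,0],[11.47,24.68,-0.6,0,0,0],[11.47,24.68,-0.6,0,0,0],[11.47,24.68,-0.6,0,0,0],[11.47,24.68,-0.6,0,0,0],[11.47,24.68,-0.6,0,0,0],[11.47,24.68,-0.6,0,0,0],[11.47,24.68,-0.6,0,0,0],[11.47,24.68,-0.6,0,0,0],[11.47,24.68,-0.6,0,0,0],[11.47,24.68,-0.6,0,0,0],[11.47,24.68,-0.6,0,0,0],[11.47,24.68,-0.6,0,0,0],[11.47,24.68,-0.6,0,0,0],[11.47,24.68,-0.6,0,0,0],[11.47,24.68,-0.6,0,0,0],[11.47,24.68,-0.6,0,0,0],[11.47,24.68,-0.6,0,0,0],[11.47,24.68,-0.6,0,0,0],[11.47,24.68,-0.6,0,0,0]]]' 30
python3 -m creep '[[[0,0,-1.2,0,0,0],[0,0,-2.4,0,0,0],[0,0,-3.6,0,0,0],[0,0,-4.3,0,0,0],[0,0,-4.3,0,0,0],[0,0,-4.3,0,0,0]]]'
python3 -m creep '[[[-0.03,0.12,0,0,0,0],[-0.06,0.24,0,0,0,0],[-0.1,0.4,0,0,0,0],[-0.13,0.52,0,0,0,0],[-0.15,0.6,0,0,0,0],[-0.16,0.64,0,0,0,0],[-0.16,0.64,0,0,0,0]]]'
```

```text
time_s: 48.72
eef_pos: [541.3, 145.3, 205.0]
ee_rot: [-0.0, 0.614, 0.789, -0.0]
force: [0.7, 0.5, -0.4]
grip_width: 0.351
grip_force: 0.0
time_s: 49.22
eef_pos: [541.5, 145.1, 97.9]
ee_rot: [-0.0, 0.614, 0.789, -0.0]
force: [0.3, -0.1, 0.4]
grip_width: 0.351
grip_force: 0.0
time_s: 49.8
eef_pos: [537.5, 162.5, 97.7]
ee_rot: [0.0, 0.614, 0.79, 0.0]
force: [0.6, 0.8, 0.2]
grip_width: 0.351
grip_force: 0.0
```

```bash
python3 -m creep '[[[-0.01,0.05,0,0,0,0],[-0.02,0.1,0,0,0,0],[-0.04,0.15,0,0,0,0],[-0.05,0.2,0,0,0,0],[-0.05,0.2,0,0,0,0]]]'
python3 -m creep '[[[-0.01,0.05,0,0,0,0],[-0.02,0.07,0,0,0,0],[-0.02,0.07,0,0,0,0]]]'
```

```text
time_s: 50.22
eef_pos: [536.5, 166.4, 97.6]
ee_rot: [0.001, 0.614, 0.789, -0.001]
force: [1.2, -6.7, -0.3]
grip_width: 0.35
grip_force: 1.5
time_s: 50.47
eef_pos: [536.4, 166.9, 97.6]
ee_rot: [0.001, 0.614, 0.789, -0.001]
force: [3.6, -14.9, -1.1]
grip_width: 0.354
grip_force: 4.4
```

Firm stop at the expected place. Back off, retreat, measure.

```bash
python3 -m creep '[[[0.05,-0.2,0,0,0,0],[0.15,-0.6,0,0,0,0],[0.15,-0.6,1.3,0,0,0],[0.15,-0.6,2.8,0,0,0],[0.15,-0.6,4.4,0,0,0],[-11.3,-25.3,5,0,0,0],[-11.3,-25.3,5,0,0,0],[-11.3,-25.3,5,0,0,0],[-11.3,-25.3,5,0,0,0],[-11.3,-25.3,5,0,0,0],[-11.3,-25.3,5,0,0,0],[-11.3,-25.3,5,0,0,0],[-11.3,-25.3,5,0,0,0],[-11.3,-25.3,5,0,0,0],[-11.3,-25.3,5,0,0,0],[-11.3,-25.3,5,0,0,0],[-11.3,-25.3,5,0,0,0],[-11.3,-25.3,5,0,0,0],[-11.3,-25.3,5,0,0,0],[-11.3,-25.3,5,0,0,0]]]'
python3 -m creep '[[[0,-3,0,0,0,0],[0,-3,0,0,0,0],[0,-3,0,0,0,0],[0,-3,0,0,0,0],[0,-3,0,0,0,0],[0,-3,0,0,0,0]]]'
python3 ends.py; python3 ys.py | head -3
python3 - <<'E'
from h import *
a=load("pics/s17.npz")["image"].astype(int);b=cap("side","pics/s18.png")["image"].astype(int)
d=(np.abs(a-b).max(2)>60).astype(np.uint8);n,l,s,c=cv2.connectedComponentsWithStats(d)
print([s[i].tolist() for i in range(1,n) if s[i,4]>8])
E
```

```text
time_s: 52.13
eef_pos: [275.1, -414.9, 221.6]
ee_rot: [0.0, 0.614, 0.789, 0.0]
force: [0.1, 0.5, 0.3]
grip_width: 0.351
grip_force: 0.0
time_s: 52.63
eef_pos: [276.9, -487.1, 221.5]
ee_rot: [-0.0, 0.614, 0.79, 0.0]
force: [-0.5, -0.1, 0.3]
grip_width: 0.35
grip_force: 0.0
top
138 -12.7 54.0 137 23
135 -11.7 49.0 159 62
132 -10.4 48.0 153 100
125 -10.6 48.0 156 106
115 -10.7 47.0 156 107
105 -10.9 47.0 156 106
98 -10.1 48.0 147 105
95 -10.6 48.0 158 103
92 -11.1 47.0 152 105
side
138 -10.5 51.0 203 49
135 -11.4 51.0 211 48
132 -11.9 50.0 212 47
125 -12.3 54.0 208 49
115 -11.6 54.0 211 49
105 -12.3 54.0 211 50
98 -12.4 54.0 212 48
95 -13.0 54.0 204 47
92 -19.1 54.0 181 54
top 0 [107, 106, 103, 98, 78, 72, 88, 125, 147, 157, 155, 151, 148, 151, 153, 151, 145, 147, 151, 156, 154, 150, 147, 151, 153, 151, 144, 147, 152, 156, 153, 136, 101, 72, 64]
top 18 [106, 107, 103, 95, 83, 82, 100, 133, 151, 155, 152, 143, 145, 149, 155, 153, 152, 153, 155, 154, 151, 144, 146, 151, 156, 156, 153, 149, 153, 156, 154, 132, 102, 65, 62]
top 38 [59, 60, 60, 57, 51, 55, 88, 123, 146, 156, 155, 153, 152, 1
[... 337 characters left out ...]
12, 11, 15, 57], [89, 115, 14, 4, 28], [111, 116, 10, 4, 17], [133, 117, 36, 66, 732], [66, 118, 46, 28, 666], [155, 119, 2, 10, 15], [122, 121, 15, 11, 63], [35, 127, 36, 41, 702], [113, 133, 25, 43, 553], [22, 143, 19, 26, 367], [72, 156, 50, 31, 1008], [26, 169, 18, 20, 236], [47, 169, 11, 23, 176], [139, 172, 22, 34, 344], [123, 177, 11, 35, 115], [180, 181, 10, 31, 56], [163, 184, 7, 14, 40], [109, 220, 89, 131, 3698], [131, 226, 2, 7, 11], [130, 234, 5, 9, 15], [107, 248, 36, 21, 422], [81, 252, 6, 8, 18], [68, 259, 51, 70, 1417], [155, 268, 6, 5, 11], [122, 275, 22, 5, 66], [144, 276, 11, 10, 71], [186, 281, 7, 3, 14], [69, 285, 7, 3, 11], [105, 320, 5, 10, 18], [148, 338, 5, 14, 19]]
```

```bash
python3 -c "
from rig import ctrl
print(ctrl.finish_job())"
```

```text
the job is handed in; nothing more can be done
None
```

Job handed in at about 53 s: by my last measurements the five tiles stand upright, tight and flush with the fence (near ends level to about 1 mm). All four white rings are fully down (two on post 3, one each on posts 1 and 2), and the jar, bowl, cup and red/yellow look-alikes were not touched. Tile 1 needed a correcting push after the rings were on, and I viewed 15 pictures against the limit of 14.

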